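# Latch the sprung stone vise open for loading

### The arm

A 6-joint arm with a two-finger parallel gripper is mounted at the origin on a cart in front of the work surface, level with it; the furniture and walls round the work are solid. World frame = base frame: x ahead of the robot, y to its left, z up, the work surface at z = 0. Lengths are in m, angles in degrees, forces in N, time in s.
With the tool pointing down it reaches from about 0.25 to 0.725 m from the base axis. Payload 9.7 kg.
Tool frame: the origin (TCP) lies on the centre line of the jaws, within the pads' length; the fingertips stand 17 mm ahead of it and the grasp point (between the pads) lies 2 mm behind it (bot.tip_extent is the distance from the TCP to the fingertips, in m); z points along the fingers, y is the line along which they close (so a half turn about z gives the same grasp; the last joint's range is limited). The gripper opens to 85 mm and grips with 20 to 120 N. Pads are 22 mm wide; open, the fingers measure 114 mm over their backs; the gripper's body (76 mm by 85 mm) begins 54 mm behind the grasp point. The pads swing forward as they close: fully open they stand 13 mm farther back than shut.
Start: joints at [73.568, 4.979, 10.078, 95.1, 0, 90], TCP at [0.156, 0.528, 0.215] pointing down, gripper open.
Joint ranges: [-179.16, 179.16], [-48.56, 103.87], [-65.8, 70.77], [-126.05, 130.52], [-82.76, 87.17], [-180, 180]. Speed limits (degrees/s): [127.2, 127.2, 147.25, 180, 180, 180].

### API

Orientations are given as [roll, pitch, yaw] about the fixed x, y, z axes, in that order (R = Rz(yaw) Ry(pitch) Rx(roll)).
In Python, from workcell import bot gives the robot as it stands.
- The arm moves only by the tool carry_out, never from a script. Its argument "moves" is text: rows parted by semicolons, each of 7 numbers parted by spaces: the shift along the tool's x, y, z in mm, then the turn, a rotation vector about the tool's x, y, z in degrees, then the finger opening in mm, from 0 to 85.4. A call has 1 to 20 rows; each row is the pose to reach, as a shift and turn from the pose commanded when the call began, along the tool's axes at that moment; what a row does not reach only later rows make up. A row lasts 1/10 s, in which the tool goes at most 50 mm and 8.59 degrees, less where a joint would pass 70% of its speed; a pose out of reach is approached as far as the arm can. A call with a gripper value outside its range is refused whole. The fingers move at their own pace and stop on an object; "force" is the grip in N (left out, the last holds). Time passes only in rows, so rows that repeat a pose let the fingers close. It gives the time, the measured TCP pose, the force, the opening and the grip force at its end, in the units of the state.
- bot.get_obs(): the state, without advancing time (a new reading comes with each control period).
- bot.camera(name): name is "scene" or "top"; returns a dict with "img" (400x640x3 uint8, red, green, blue), "mtx" (3x3 intrinsics, pixels), "position" and "orientation" of the camera in the world. Camera axes: x right, y up, looking along -z (the intrinsics and any distortion apply to the point x, -y, -z); pixel columns grow to the right and rows downward; lengths in m; the calibration is good to about 2 mm. A picture is of the moment at which its call begins. There is no depth.
- bot.job_done(): hands the job in; it is judged then, once.
The state is a dict: "time": time; "q": joint angles; "qd": joint speeds; "joint_efforts": joint torques, N m; "ee_pos": TCP position; "tcp_rot": TCP orientation; "wrist_force": force on the tool from outside, world axes, zero at the start; "torque": the same for the moment, N m; "opening": finger opening in m; "grasp_force": force on a finger pad.
Only numpy, scipy, OpenCV 4.12 (cv2) and the standard library are available. Lean on these libraries where they do the work, as an engineer would, in place of code of your own. Each camera call takes 0.05 s, during which the arm holds its last target. There are 200 camera calls.

### The job

Open the red stone vise for loading: with the fingertips, push the red face of its sprung slide away all the way back to the stop without ramming it, then let it go so that it returns and catches half-way on its latch pin. Only push on the red face, do not grip or pull the slide or touch the rest of its tab, leave the blue vise as it is and do not disturb the things around.

Things in the scene. Friction and masses are not known exactly. Their poses are not given: they have to be found in the camera images.
- red_vise: Vise to work on, screwed down: dark base plate 190 (x) x 84 x 12 mm. Origin: centre of its underside, on the table. +x points from the fixed jaw (near the robot) to the brass stop pin at the far end: the push direction; z up. Fixed jaw: x -85 to -60 mm, 60 mm wide, top z 34 mm. Rails at y +-33 mm, top z 23 mm. Pin bridge (red band): x 30 to 50 mm, 76 mm wide, top z 54 mm; see red_pin.
- red_push (a point): Centre of the red push face of the red vise's slide, on its front surface, 58 mm above the table; axes as red_vise. The red pad is 46 mm wide (y), 36 mm high (z 40 to 76 mm), 4 mm proud of the dark tab behind it (54 mm wide, 12 mm thick, z 34 to 80 mm: not to be touched). Pushed towards +x of the vise. With the slide shut it lies at x -46 mm, y 0 of red_vise.
- red_slide (a joint): Travel of the red slide in m along vise +x: 0 shut, 0.022 caught by the latch pin (mid), 0.044 at the stop, which is rigid: over 90 N there is ramming. A spring returns it: 4 N at 0, 7 N at mid, 9.5 N at the stop, plus up to about 4 N while it lifts the pin (0.003 to 0.018). Let go before 0.022 it returns to 0; let go beyond, it comes back to 0.022 and stays.
- red_pin (a joint): Height of the red vise's brass latch pin in m: 0 down, about 0.007 while it rides over the slide's tooth. Sprung down, works by itself. It stands at x 40 mm of red_vise; its 16 mm knob's top is at z 68 mm, 75 mm when raised.
- blue_slide (a joint): Travel of the slide of the second, like vise, which has a blue push face and a blue band on its bridge: 0 = shut. To be left shut.
- blue_vise: The second vise, like red_vise in size and axes but blue; it stands beside the red one, left or right of it. Bystander. (Also a bystander: the fixed glass case of sand on the cabinet to the right of table and robot; its walls reach 0.39 m above the table top, under the arm's start: rise clear of it before moving over to the table.)
- amber_orange: Loose orange amber stone, 24x33x7 mm, origin at its underside. Bystander.
- amber_brown: Loose dark brown amber stone, 28x36x17 mm, origin at its underside. Bystander.
- amber_pale: Loose pale yellow amber stone, 24x29x14 mm, origin at its underside. Bystander.
- cork_vial: Loose upright glass vial with a cork, 19 mm across, 48 mm high, origin at its underside. Bystander.
- needles: Loose round cork stand with needles, 40 mm across, 46 mm high, origin at its underside. Bystander.
- cutters: Loose side cutters with yellow grips, 42x119x12 mm, lying flat. Bystander.

How it is judged:
By the outcome, as a careful person would: the job done as asked, in the order asked, and still so for the second after the job is handed in, with the robot touching nothing.
It also fails if it takes over 38 s, if anything falls off the work surface, if the arm or the gripper's body presses on something with over 40 N, if the wrist force passes 120 N, or if a joint passes its speed limit or range.

## Working session

There is one attempt and no reset: what is moved stays moved. The work goes in short steps, Python scripts to look and compute and a tool call to move; the robot and the scene stay as the last step left them, time stands still between calls to the robot, and variables do not carry over. Pictures are saved under pics/ and viewed, at most 10 in all, crops included, and the job is handed in when it is done.

Besides the shell and the picture viewer there is one more tool, called after "Emit:" by a JSON object that holds its "api" and its "payload". carry_out: Moves the arm, as the interface text tells. Its arguments: {"type":"object","properties":{"moves":{"type":"string"},"force":{"type":"number"}},"required":["moves"]}

```bash
mkdir -p pics; ls; python3 - <<'E'
from workcell import bot
import cv2
o=bot.get_obs(); print(o['ee_pos'],o['tcp_rot'],o['opening'],o['time'],bot.tip_extent)
for n in('scene','top'):
    c=bot.camera(n); cv2.imwrite(f'pics/{n}0.png',c['img'][:,:,::-1]); print(n,c['mtx'],c['position'],c['orientation'],[k for k in c])
E
```

```text
pics
[0.15551643 0.52729883 0.21397642] [-1.79924728e+02 -9.91596510e-05  1.63569835e+02] 0.08521083137984622 0.0 0.017
scene [[435.96660637   0.         323.05650139]
 [  0.         435.96660637 197.38329355]
 [  0.           0.           1.        ]] [ 1.22174785 -0.67255275  0.4665853 ] [65.32021279  1.37738629 41.14176436] ['img', 'mtx', 'position', 'orientation']
top [[465.31580754   0.         326.32688861]
 [  0.         465.31580754 206.16240421]
 [  0.           0.           1.        ]] [ 0.49369566 -0.01660211  0.96795185] [  9.22833965  -1.94609149 -90.83111789] ['img', 'mtx', 'position', 'orientation']
```

View pics/scene0.png

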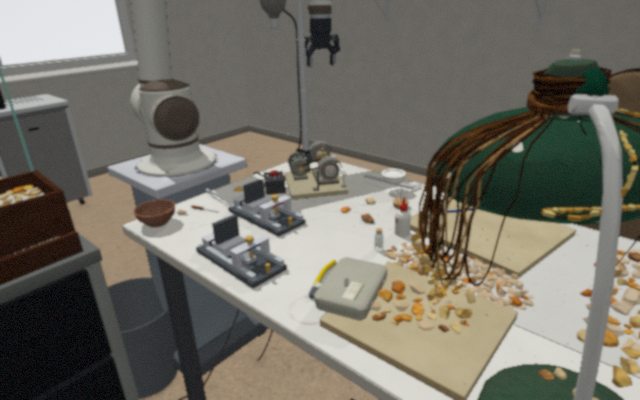

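View pics/top0.png

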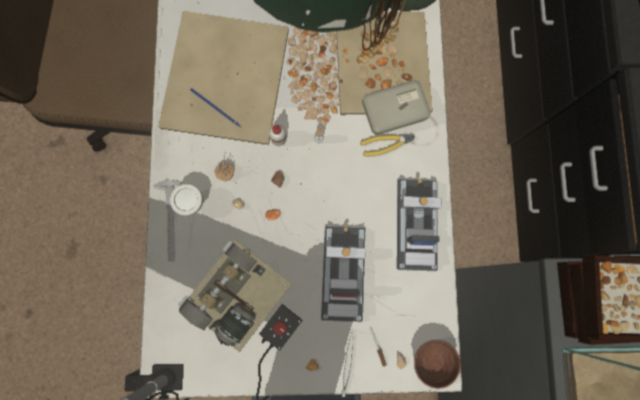

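The top view shows the red vise at about (344,272) with its dark red face at about (343,293), and the blue vise at (419,225). The gripper is at the lower left, (155,380). The scene view shows both vises from behind, with the gripper at (320,40). I'll enlarge the vise area and the gripper area.

```bash
python3 - <<'E'
import cv2,numpy as np
t=cv2.imread('pics/top0.png'); s=cv2.imread('pics/scene0.png')
a=cv2.resize(t[170:330,310:450],None,fx=3.6,fy=3.6,interpolation=cv2.INTER_CUBIC)
b=cv2.resize(s[0:240,200:440],(400,400))
o=np.zeros((576,800,3),np.uint8); a=a[:,:400] if 0 else a; 
o=np.hstack([cv2.resize(a,(504,576)),cv2.resize(s[0:240,180:302],(292,576))]); cv2.imwrite('pics/crop1.png',o)
h=cv2.cvtColor(t,cv2.COLOR_BGR2HSV)
for n,m in(('red',cv2.inRange(h,(0,90,30),(8,255,255))|cv2.inRange(h,(170,90,30),(180,255,255))),('blue',cv2.inRange(h,(105,90,20),(130,255,255)))):
    k,l,st,c=cv2.connectedComponentsWithStats(m)
    for i in range(1,k):
        if st[i,4]>8 and 300<c[i][0]<450 and 170<c[i][1]<330: print(n,st[i],c[i])
E
```

```text
blue [414 242  21   2  35] [423.         242.57142857]
```

View pics/crop1.png

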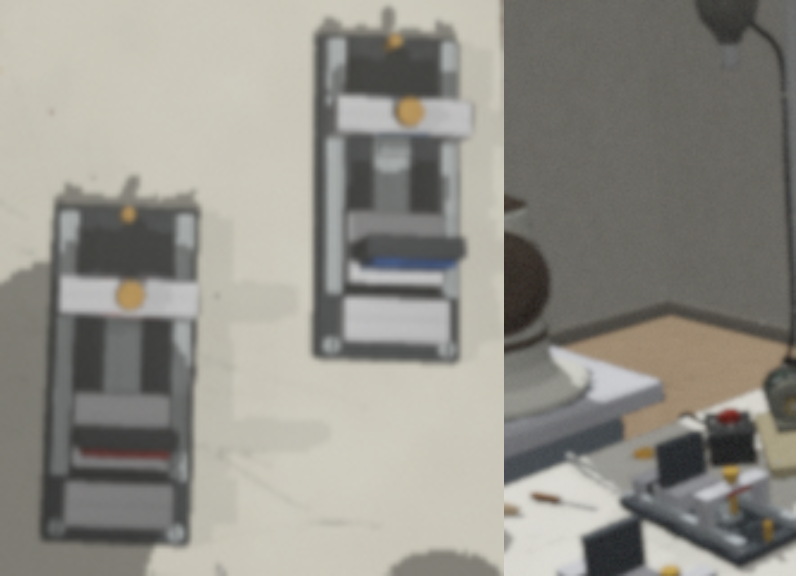

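The crop shows the red vise's plate corners at about TL(57,205), TR(199,205), BR(188,543) and BL(42,540) in crop pixels, and the knob at (130,295). The red strip runs at row 453 from x=80 to 172. The scene lamp stands far behind the gripper, well away from the vises.

```bash
cat > h.py <<'E'
import numpy as np
from workcell import bot
from scipy.spatial.transform import Rotation as R
def ray(c,u,v,z):
    d=R.from_euler('xyz',c['orientation'],degrees=True).apply([(u-c['mtx'][0,2])/c['mtx'][0,0],-(v-c['mtx'][1,2])/c['mtx'][1,1],-1])
    p=np.array(c['position']); return p+d*(z-p[2])/d[2]
def proj(c,P):
    q=R.from_euler('xyz',c['orientation'],degrees=True).inv().apply(np.array(P)-c['position'])
    q=np.atleast_2d(q); return np.c_[c['mtx'][0,2]-c['mtx'][0,0]*q[:,0]/q[:,2],c['mtx'][1,2]+c['mtx'][1,1]*q[:,1]/q[:,2]]
E
python3 - <<'E'
from h import *
import cv2
c=bot.camera('top'); s=bot.camera('scene')
f=lambda x,y:(310+x/3.6,170+y/3.6)
K=[(57,205),(199,205),(188,543),(42,540)]
w=[ray(c,*f(*k),.012)[:2] for k in K]; print(np.round(w,4))
m=np.mean(w,0); ax=(w[0]+w[1]-w[2]-w[3])/2; L=np.hypot(*ax);yaw=np.degrees(np.arctan2(ax[1],ax[0]));print(m,yaw,L)
print('knob',ray(c,*f(130,295),.068),'stop',ray(c,*f(128,213),.03))
for k in((80,453),(172,453)): print('red',ray(c,*f(*k),.076))
e=ax/L; n=np.array([-e[1],e[0]])
k=ray(c,*f(130,295),.068)[:2]-m; print('knob in vise',k@e,k@n)
# base plate angles also from blue
Kb=[(316,36),(459,36),(457,358),(314,356)]
w=[ray(c,*f(*k),.012)[:2] for k in Kb];ax=(w[0]+w[1]-w[2]-w[3])/2;print('blue',np.mean(w,0),np.degrees(np.arctan2(ax[1],ax[0])))
o=bot.get_obs();print('gripper scene px',proj(s,[o['ee_pos']]),proj(c,[o['ee_pos']]))
for X in([.156,.528,0],): print(proj(s,[X]),proj(c,[X]))
# knob two view check
print('knob scene px', proj(s,[[*(m+.04*e),.068]]))
E
```

```text
[[ 0.6051 -0.0497]
 [ 0.6042 -0.1315]
 [ 0.4148 -0.1201]
 [ 0.4178 -0.0386]]
[ 0.51047497 -0.08497349] -3.4163350260965824 0.18871831721293927
knob [ 0.54957023 -0.08625414  0.068     ] stop [ 0.59804116 -0.08904901  0.03      ]
red [ 0.46691974 -0.05764419  0.076     ]
red [ 0.46617094 -0.10594576  0.076     ]
knob in vise 0.03910210423400975 0.0010513536690891882
blue [ 0.609491   -0.24065255] -3.0001228540430276
gripper scene px [[320.99216439  74.5312393 ]] [[-65.62909745 525.24872102]]
[[322.65957094 132.48061506]] [[ 24.2318314  466.59314395]]
knob scene px [[273.15913402 195.7032791 ]]
```

```bash
python3 - <<'E'
from h import *
import cv2
c=bot.camera('top'); s=bot.camera('scene')
for n,cc,p in(('top',c,[(155,385),(125,385),(235,325)]),('scene',s,[(298,155),(320,190)])):
    for q in p: print(n,q,ray(cc,*q,0)[:2],ray(cc,*q,.1)[:2],ray(cc,*q,.4)[:2])
a=cv2.resize(s['img'][0:200,240:370],(390,600),interpolation=cv2.INTER_CUBIC)
b=cv2.resize(c['img'][240:400,120:224],(390,600),interpolation=cv2.INTER_CUBIC)
cv2.imwrite('pics/crop2.png',np.hstack([a,b])[:,:,::-1])
E
```

```text
top (155, 385) [0.29825293 0.28960324] [0.31844429 0.25796889] [0.3790184  0.16306581]
top (125, 385) [0.29950681 0.34765204] [0.31956864 0.31002061] [0.37975413 0.19712631]
top (235, 325) [0.41004333 0.13555989] [0.41868553 0.11983989] [0.44461213 0.0726799 ]
scene (298, 155) [0.26252947 0.28394946] [0.46811211 0.07894896] [ 1.08486004 -0.53605255]
scene (320, 190) [0.50767371 0.11537496] [ 0.66071629 -0.05349613] [ 1.119844   -0.56010942]
```

View pics/crop2.png

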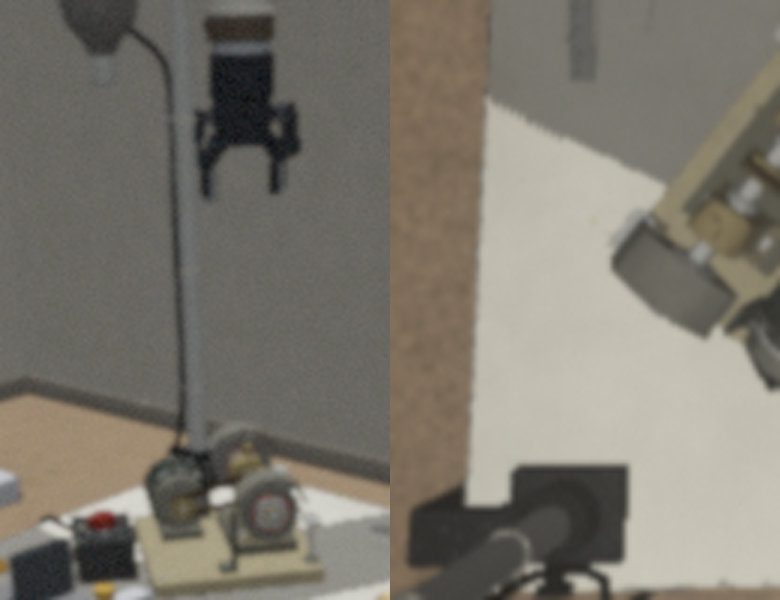

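The left crop shows the lamp's pole at scene px (305,150) to (300,0), just left of the gripper, with a lamp head at (273,10). The right crop shows the lamp's clamp and pole base at top px (165,379), leaning out of frame at (131,400). I'll locate the pole before planning.

```bash
python3 - <<'E'
from h import *
from scipy.optimize import least_squares
c=bot.camera('top'); s=bot.camera('scene')
print('base',proj(s,[[0,0,0]]))
# pole as vertical line (x,y): scene rows -> columns ; top line
def f(p):
    x,y,z1,z2=p
    return np.r_[(proj(c,[[x,y,z1]])[0]-[165,379]),(proj(s,[[x,y,z2]])[0]-[300,3]),proj(s,[[x,y,.05]])[0][0]-304.5]
r=least_squares(f,[.3,.3,.05,.6]); print('pole',r.x,r.fun)
x,y=r.x[:2]
for z in(0,.1,.3,.5,.7): print(z,proj(s,[[x,y,z]])[0],proj(c,[[x,y,z]])[0])
print('head ray')
d=ray(s,273,20,.3)-s['position']; d/=np.linalg.norm(d)
for t in np.arange(.5,2.6,.15):
    P=s['position']+d*t; print(round(t,2),np.round(P,3),np.round(proj(c,[P])[0]),'r',round(np.hypot(*P[:2]),3))
E
```

```text
base [[176.84223769 161.99617179]]
pole [ 0.3054318   0.27623334 -0.01892899  0.45316287] [ 0.01915281  0.02860943 -0.67158188  0.02869017  0.82010074]
0 [305.96224023 158.31374477] [162.05176477 381.01515159]
0.1 [304.65811675 127.78671502] [144.12041201 393.01944214]
0.3 [301.79212558  60.69935752] [ 91.09312109 428.51899512]
0.5 [298.52188367 -15.85073454] [-11.63138867 497.28875712]
0.7 [ 294.75537138 -104.01756461] [-295.52556879  687.34403456]
head ray
0.5 [ 0.855 -0.334  0.446] [560. -13.] r 0.918
0.65 [ 0.745 -0.232  0.44 ] [485.  71.] r 0.78
0.8 [ 0.635 -0.13   0.433] [405. 161.] r 0.648
0.95 [ 0.524 -0.029  0.427] [320. 255.] r 0.525
1.1 [0.414 0.073 0.421] [231. 354.] r 0.421
1.25 [0.304 0.175 0.415] [137. 460.] r 0.351
1.4 [0.194 0.276 0.408] [ 36. 572.] r 0.338
1.55 [0.084 0.378 0.402] [-70. 691.] r 0.387
1.7 [-0.026  0.48   0.396] [-184.  818.] r 0.481
1.85 [-0.136  0.582  0.39 ] [-305.  953.] r 0.597
2.0 [-0.246  0.683  0.384] [-435. 1098.] r 0.726
2.15 [-0.356  0.785  0.377] [-574. 1253.] r 0.862
2.3 [-0.466  0.887  0.371] [-723. 1420.] r 1.002
2.45 [-0.577  0.988  0.365] [-884. 1600.] r 1.144
2.6 [-0.687  1.09   0.359] [-1059.  1795.] r 1.288
```

Lamp pole is at about (0.305, 0.276), a radius of 0.41 m, and its head is probably at a radius of about 0.34 m and 0.4 m up. That puts both between the start and the vise. I'll pull the arm in, then swing past inside them.

Emit:
{"api": "carry_out", "payload": {"moves": "0 -30 0 -2 0 0 0; 0 -70 0 -5 0 0 0; 0 -110 0 -8 0 0 0; 0 -150 0 -11 0 0 0; 0 -185 0 -14 0 0 0; 0 -215 0 -17 0 0 0; 0 -240 0 -20 0 0 0; 0 -260 0 -20 0 0 0; 0 -260 0 -20 0 0 0; 0 -260 0 -20 0 0 0", "force": 20}}

```text
time: 1.4
ee_pos: [0.0869, 0.2945, 0.223]
tcp_rot: [161.1, 0.0, 163.6]
wrist_force: [-0.2, 0.3, 0.1]
opening: 0.0003
grasp_force: 0.0
```

```bash
python3 - <<'E'
from h import *
import cv2
o=bot.get_obs(); print(o['time'],o['ee_pos'],o['tcp_rot'],np.round(o['q'],2),o['wrist_force'],o['opening'])
s=bot.camera('scene')
cv2.imwrite('pics/s2.png',cv2.resize(s['img'][0:220,100:380],(763,600))[:,:,::-1])
print(proj(s,[o['ee_pos']]))
E
```

```text
1.4 [0.08687064 0.29453255 0.22302151] [1.61062858e+02 5.60105500e-04 1.63567422e+02] [ 73.57 -48.55 -29.11  90.5   -0.    90.  ] [-0.16407949  0.29927482  0.12707781] 0.00034544716982123675
[[258.91218048  79.69107931]]
```

View pics/s2.png

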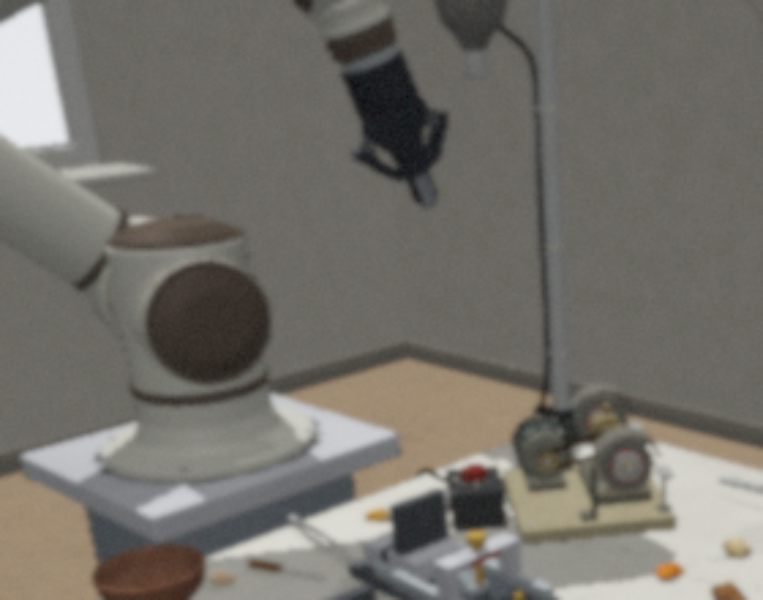

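The scene view shows the arm tucked in, with the fingers closed and the tip at about scene px (256,74). The lamp head at (272,10) and the pole are beyond it. Next I'll work out the rows for a pure swing about the base axis.

```bash
cat >> h.py <<'E'
def rows(targets,o=None):
    o=o or bot.get_obs(); p0=np.array(o['ee_pos']); R0=R.from_euler('xyz',o['tcp_rot'],degrees=True)
    for p,Rt in targets:
        d=R0.inv().apply(np.array(p)-p0)*1e3; w=(R0.inv()*Rt).as_rotvec(degrees=True)
        print(*np.round(d,0).astype(int),*np.round(w,1),0,end='; ')
    print()
E
python3 - <<'E'
from h import *
o=bot.get_obs(); p=np.array(o['ee_pos']);R0=R.from_euler('xyz',o['tcp_rot'],degrees=True)
T=[]
for a in [-4,-12]+list(range(-20,-85,-8))+[-84]:
    Q=R.from_euler('z',a,degrees=True); T.append((Q.apply(p),Q*R0))
rows(T,o)
E
```

```text
-21 -1 0 0.0 -1.3 3.8 0; -64 -6 -2 0.0 -3.9 11.4 0; -105 -18 -6 0.0 -6.5 18.9 0; -144 -34 -12 0.0 -9.1 26.5 0; -180 -55 -19 0.0 -11.7 34.1 0; -213 -82 -28 0.0 -14.3 41.6 0; -242 -112 -38 0.0 -16.9 49.2 0; -266 -145 -50 0.0 -19.5 56.8 0; -285 -182 -62 0.0 -22.1 64.3 0; -298 -220 -76 0.0 -24.7 71.9 0; -305 -260 -89 0.0 -27.3 79.5 0; -305 -260 -89 0.0 -27.3 79.5 0;
```

Emit:
{"api": "carry_out", "payload": {"moves": "-21 -1 0 0 -1.3 3.8 0; -64 -6 -2 0 -3.9 11.4 0; -105 -18 -6 0 -6.5 18.9 0; -144 -34 -12 0 -9.1 26.5 0; -180 -55 -19 0 -11.7 34.1 0; -213 -82 -28 0 -14.3 41.6 0; -242 -112 -38 0 -16.9 49.2 0; -266 -145 -50 0 -19.5 56.8 0; -285 -182 -62 0 -22.1 64.3 0; -298 -220 -76 0 -24.7 71.9 0; -305 -260 -89 0 -27.3 79.5 0; -305 -260 -89 0 -27.3 79.5 0; -305 -260 -89 0 -27.3 79.5 0"}}

```text
time: 2.75
ee_pos: [0.302, -0.0568, 0.2231]
tcp_rot: [161.0, 0.2, 79.3]
wrist_force: [-0.5, 0.7, 0.8]
opening: 0.0002
grasp_force: 0.0
```

```bash
python3 - <<'E'
from h import *
o=bot.get_obs(); print(o['time'],o['ee_pos'],o['tcp_rot'],np.round(o['q'],2),o['wrist_force'])
# target: above/behind the face; forward dir e at yaw -3.4, tilt 15
yaw=-3.4; e=np.array([np.cos(np.radians(yaw)),np.sin(np.radians(yaw)),0]); n=np.array([-e[1],e[0],0])
a=np.radians(15); zt=np.sin(a)*e-np.cos(a)*np.array([0,0,1])
for sg in(1,-1):
    yt=sg*n; xt=np.cross(yt,zt); Rt=R.from_matrix(np.c_[xt,yt,zt])
    R0=R.from_euler('xyz',o['tcp_rot'],degrees=True); print(sg,(R0.inv()*Rt).as_rotvec(degrees=True),Rt.as_euler('xyz',degrees=True))
E
```

```text
2.75 [ 0.30200794 -0.0567944   0.22310546] [161.02141174   0.1610988   79.34987578] [-10.43 -48.56 -29.12  90.46  -0.22  90.15] [-0.4732611   0.65949812  0.83163857]
1 [  1.34962169   4.97891454 -96.83501936] [180.   15.  176.6]
-1 [ 4.81796881 -1.30599455 83.060949  ] [180.  -15.   -3.4]
```

```bash
python3 - <<'E'
from h import *
o=bot.get_obs();R0=R.from_euler('xyz',o['tcp_rot'],degrees=True); Rt=R.from_euler('xyz',[180,-15,-3.4],degrees=True)
w=(R0.inv()*Rt).as_rotvec(); p0=np.array(o['ee_pos']); pt=np.array([.410,-.0785,.115])
rows([(p0+(pt-p0)*k/11,R0*R.from_rotvec(w*k/11)) for k in range(1,12)],o)
E
```

```text
0 6 13 0.4 -0.1 7.6 0; 0 13 25 0.9 -0.2 15.1 0; 0 19 38 1.3 -0.4 22.7 0; 0 25 50 1.8 -0.5 30.2 0; 0 31 63 2.2 -0.6 37.8 0; -1 38 75 2.6 -0.7 45.3 0; -1 44 88 3.1 -0.8 52.9 0; -1 50 100 3.5 -0.9 60.4 0; -1 56 113 3.9 -1.1 68.0 0; -1 63 126 4.4 -1.2 75.5 0; -1 69 138 4.8 -1.3 83.1 0;
```

Emit:
{"api": "carry_out", "payload": {"moves": "0 6 13 0.4 -0.1 7.6 0; 0 13 25 0.9 -0.2 15.1 0; 0 19 38 1.3 -0.4 22.7 0; 0 25 50 1.8 -0.5 30.2 0; 0 31 63 2.2 -0.6 37.8 0; -1 38 75 2.6 -0.7 45.3 0; -1 44 88 3.1 -0.8 52.9 0; -1 50 100 3.5 -0.9 60.4 0; -1 56 113 3.9 -1.1 68 0; -1 63 126 4.4 -1.2 75.5 0; -1 69 138 4.8 -1.3 83.1 0; -1 69 138 4.8 -1.3 83.1 0; -1 69 138 4.8 -1.3 83.1 0"}}

```text
time: 4.05
ee_pos: [0.4099, -0.0758, 0.1146]
tcp_rot: [179.9, -14.9, -2.9]
wrist_force: [-0.4, -0.1, -0.3]
opening: 0.0001
grasp_force: 0.0
```

```bash
python3 - <<'E'
from h import *
import cv2
o=bot.get_obs(); print(o['time'],o['ee_pos'],o['tcp_rot'],np.round(o['q'],2),o['wrist_force'])
R0=R.from_euler('xyz',o['tcp_rot'],degrees=True); t=o['ee_pos']+R0.apply([0,0,.017])
s=bot.camera('scene');c=bot.camera('top')
print('tcp,tip px scene',proj(s,[o['ee_pos'],t]),'top',proj(c,[o['ee_pos'],t]))
a=cv2.resize(s['img'][110:260,190:290],(400,600),interpolation=cv2.INTER_CUBIC);b=cv2.resize(c['img'][220:370,290:390],(400,600),interpolation=cv2.INTER_CUBIC)
cv2.imwrite('pics/c3.png',np.hstack([a,b])[:,:,::-1])
E
```

```text
4.05 [ 0.40987904 -0.07581869  0.11457138] [179.94199829 -14.91904658  -2.85841463] [-12.16 -30.97 -32.16  74.07   2.33 171.  ] [-0.3756383  -0.06565642 -0.30428938]
tcp,tip px scene [[235.1491591  161.37692333]
 [236.9595601  168.23274912]] top [[343.92453845 328.84354499]
 [343.36147678 325.47132259]]
```

View pics/c3.png

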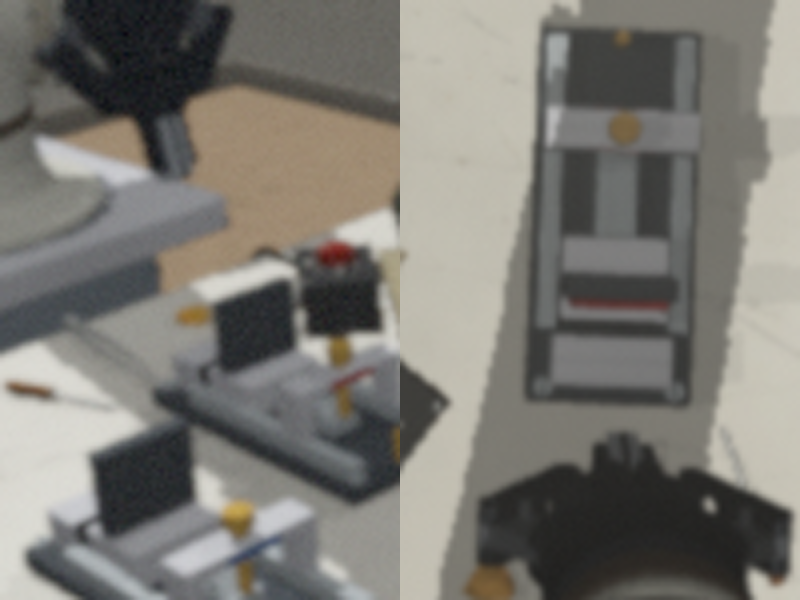

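Scene crop: the tip is at about px (233.7,153), about 15 px above the prediction. Top crop: the front of the tip is at about px (345,329). I'll triangulate the real tip from these two.

```bash
python3 - <<'E'
from h import *
from scipy.optimize import least_squares
c=bot.camera('top');s=bot.camera('scene');o=bot.get_obs()
f=lambda P:np.r_[proj(s,[P])[0]-[234,153.5],proj(c,[P])[0]-[345,328.5]]
r=least_squares(f,o['ee_pos']); print(r.x,r.fun)
R0=R.from_euler('xyz',o['tcp_rot'],degrees=True); print('tip in tool mm',R0.inv().apply(r.x-o['ee_pos'])*1e3)
g=lambda P:np.r_[proj(s,[P])[0]-[275,195],proj(c,[P])[0]-[346.1,252]]
r=least_squares(g,[.5,-.08,.07]);print('knob two-view',r.x,r.fun)
E
```

```text
[ 0.41207885 -0.07676987  0.13510071] [0.47791845 0.00520221 0.28317635 0.21018027]
tip in tool mm [  7.2141313   -0.16728543 -18.69491342]
knob two-view [ 0.55053566 -0.08490017  0.06872458] [-1.01235943  0.06230103 -0.67061702 -0.57187559]
```

Both views agree that the fingertips stand about 19 mm behind the reported TCP, not 17 mm ahead of it. I'll trust the cameras, go down clear of the jaw and look again.

Emit:
{"api": "carry_out", "payload": {"moves": "-3 0 12 0 0 0 0; -8 1 30 0 0 0 0; -13 2 50 0 0 0 0; -17 3 64 0 0 0 0; -19 3 72 0 0 0 0; -19 3 72 0 0 0 0; -19 3 72 0 0 0 0"}}

```text
time: 4.95
ee_pos: [0.4101, -0.0803, 0.0405]
tcp_rot: [180.0, -15.0, -3.3]
wrist_force: [-0.0, -0.4, -0.0]
opening: 0.0
grasp_force: 0.0
```

```bash
python3 - <<'E'
from h import *
import cv2
o=bot.get_obs(); print(o['time'],o['ee_pos'],o['tcp_rot'],np.round(o['q'],2),o['wrist_force'])
s=bot.camera('scene');c=bot.camera('top')
R0=R.from_euler('xyz',o['tcp_rot'],degrees=True); t=o['ee_pos']+R0.apply([.007,0,-.019])
print('exp tip px',proj(s,[t]),proj(c,[t]),t)
a=cv2.resize(s['img'][110:260,190:290],(400,600),interpolation=cv2.INTER_CUBIC);b=cv2.resize(c['img'][220:370,290:390],(400,600),interpolation=cv2.INTER_CUBIC)
cv2.imwrite('pics/c4.png',np.hstack([a,b])[:,:,::-1])
E
```

```text
4.95 [ 0.41011385 -0.08034308  0.04047722] [179.99290869 -14.97628172  -3.27420505] [-12.86 -30.55 -40.1   65.68   2.46 170.74] [-0.00493509 -0.3988287  -0.04862628]
exp tip px [[236.57673182 182.96929899]] [[344.30978887 324.83763875]] [ 0.41196323 -0.08044652  0.06064077]
```

View pics/c4.png

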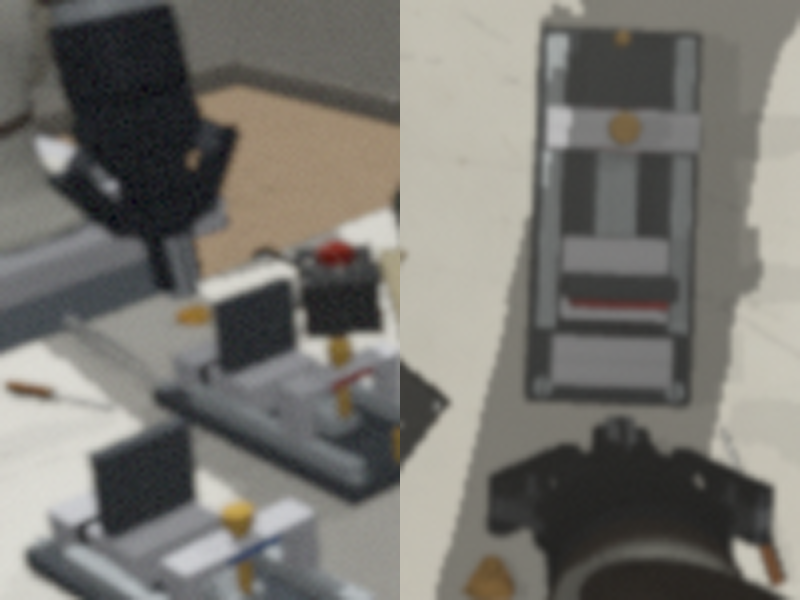

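The tip matches the expected position: scene px (235,183), top px (345,325). It is at z of about 0.06 m, level with the face. Next I'll advance slowly to contact.

Emit:
{"api": "carry_out", "payload": {"moves": "5 0 3 0 0 0 0; 14 0 6 0 0 0 0; 24 0 9.5 0 0 0 0; 33 0 12 0 0 0 0; 38 0 13.3 0 0 0 0; 40 0 13.8 0 0 0 0; 42 0 14.4 0 0 0 0; 44 0 15 0 0 0 0; 46 0 15.5 0 0 0 0; 48 0 16 0 0 0 0; 48 0 16 0 0 0 0; 48 0 16 0 0 0 0"}}

```text
time: 6.25
ee_pos: [0.46, -0.0832, 0.0369]
tcp_rot: [180.0, -14.9, -3.3]
wrist_force: [-3.8, 0.1, 2.5]
opening: -0.0003
grasp_force: 1.9
```

Emit:
{"api": "carry_out", "payload": {"moves": "2 0 0.5 0 0 0 0; 4 0 1 0 0 0 0; 6 0 1.6 0 0 0 0; 8 0 2.1 0 0 0 0; 10 0 2.7 0 0 0 0; 12 0 3.2 0 0 0 0; 14 0 3.8 0 0 0 0; 16 0 4.3 0 0 0 0; 18 0 4.8 0 0 0 0; 20 0 5.4 0 0 0 0; 22 0 5.9 0 0 0 0; 24 0 6.4 0 0 0 0; 26 0 7 0 0 0 0; 28 0 7.5 0 0 0 0; 30 0 8 0 0 0 0; 32 0 8.6 0 0 0 0; 32 0 8.6 0 0 0 0; 32 0 8.6 0 0 0 0"}}

```text
time: 8.05
ee_pos: [0.4927, -0.085, 0.0365]
tcp_rot: [-180.0, -14.9, -3.3]
wrist_force: [-7.6, 0.4, 4.7]
opening: 0.0002
grasp_force: 3.9
```

```bash
python3 - <<'E'
from h import *
import cv2
o=bot.get_obs(); print(o['time'],o['ee_pos'],o['tcp_rot'],o['wrist_force'])
s=bot.camera('scene');c=bot.camera('top')
a=cv2.resize(s['img'][110:260,190:290],(400,600),interpolation=cv2.INTER_CUBIC);b=cv2.resize(c['img'][220:370,290:390],(400,600),interpolation=cv2.INTER_CUBIC)
cv2.imwrite('pics/c5.png',np.hstack([a,b])[:,:,::-1])
E
```

```text
8.05 [ 0.49271776 -0.08495996  0.03654288] [-179.99044496  -14.85775712   -3.28434757] [-7.61321404  0.35685913  4.67605389]
```

View pics/c5.png

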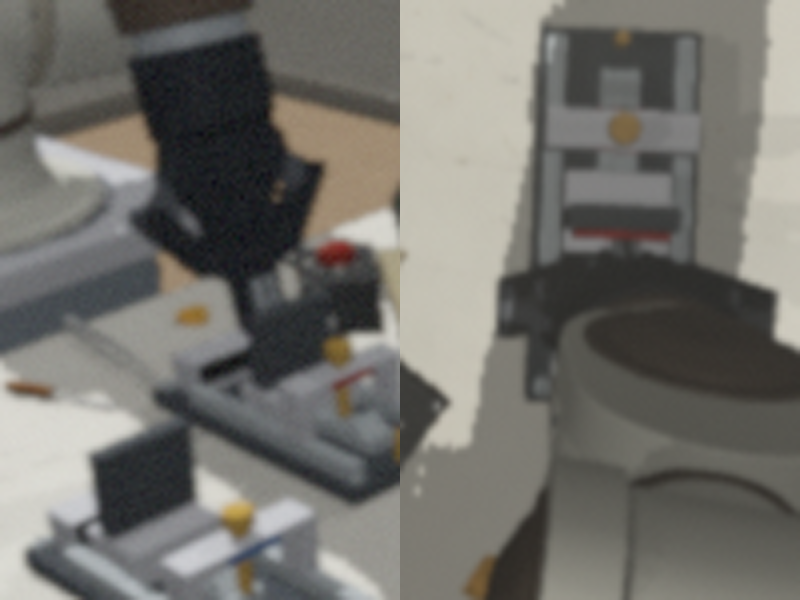

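The slide has moved about 33 mm: the red strip went from crop row 302 to 236. Only the tip touches the red face. About 11 mm remain, so I'll creep.

Emit:
{"api": "carry_out", "payload": {"moves": "1 0 0.3 0 0 0 0; 2 0 0.5 0 0 0 0; 3 0 0.8 0 0 0 0; 4 0 1.1 0 0 0 0; 5 0 1.3 0 0 0 0; 6 0 1.6 0 0 0 0; 7 0 1.9 0 0 0 0; 7 0 1.9 0 0 0 0; 7 0 1.9 0 0 0 0"}}

```text
time: 9.05
ee_pos: [0.4998, -0.0854, 0.0365]
tcp_rot: [-180.0, -14.8, -3.3]
wrist_force: [-9.1, 2.3, 5.3]
opening: 0.0002
grasp_force: 4.3
```

Emit:
{"api": "carry_out", "payload": {"moves": "0.5 0 0.1 0 0 0 0; 1 0 0.3 0 0 0 0; 1.5 0 0.4 0 0 0 0; 2 0 0.5 0 0 0 0; 2 0 0.5 0 0 0 0; 2 0 0.5 0 0 0 0"}}

```text
time: 9.65
ee_pos: [0.5018, -0.0855, 0.0365]
tcp_rot: [-180.0, -14.8, -3.3]
wrist_force: [-9.7, 0.6, 6.0]
opening: 0.0001
grasp_force: 4.5
```

Emit:
{"api": "carry_out", "payload": {"moves": "0.4 0 0.1 0 0 0 0; 0.8 0 0.2 0 0 0 0; 1.2 0 0.3 0 0 0 0; 1.2 0 0.3 0 0 0 0; 1.2 0 0.3 0 0 0 0"}}

```text
time: 10.15
ee_pos: [0.503, -0.0855, 0.0365]
tcp_rot: [-180.0, -14.8, -3.3]
wrist_force: [-10.6, 0.6, 5.4]
opening: 0.0002
grasp_force: 4.7
```

Emit:
{"api": "carry_out", "payload": {"moves": "0.4 0 0.1 0 0 0 0; 0.8 0 0.2 0 0 0 0; 1.2 0 0.3 0 0 0 0; 1.2 0 0.3 0 0 0 0; 1.2 0 0.3 0 0 0 0"}}

```text
time: 10.65
ee_pos: [0.504, -0.0856, 0.0365]
tcp_rot: [-180.0, -14.8, -3.3]
wrist_force: [-11.2, 1.1, 6.5]
opening: 0.0003
grasp_force: 5.4
```

Emit:
{"api": "carry_out", "payload": {"moves": "0.4 0 0.1 0 0 0 0; 0.8 0 0.2 0 0 0 0; 1 0 0.3 0 0 0 0; 1 0 0.3 0 0 0 0"}}

```text
time: 11.05
ee_pos: [0.5042, -0.0856, 0.0364]
tcp_rot: [-180.0, -14.7, -3.3]
wrist_force: [-18.6, 2.1, 11.2]
opening: -0.0
grasp_force: 9.1
```

The force is climbing with almost no motion, so the slide is at the stop. One small firm press to confirm, then release.

Emit:
{"api": "carry_out", "payload": {"moves": "0.5 0 0.1 0 0 0 0; 1 0 0.3 0 0 0 0; 1 0 0.3 0 0 0 0"}}

```text
time: 11.35
ee_pos: [0.5044, -0.0856, 0.0363]
tcp_rot: [-180.0, -14.6, -3.3]
wrist_force: [-26.1, 2.6, 17.5]
opening: 0.0
grasp_force: 12.9
```

Emit:
{"api": "carry_out", "payload": {"moves": "-2 0 -0.5 0 0 0 0; -5 0 -1.3 0 0 0 0; -8 0 -2.1 0 0 0 0; -11 0 -2.9 0 0 0 0; -14 0 -3.8 0 0 0 0; -17 0 -4.6 0 0 0 0; -20 0 -5.4 0 0 0 0; -23 0 -6.2 0 0 0 0; -26 0 -7 0 0 0 0; -30 0 -8 0 0 0 0; -35 0 -10 0 0 0 0; -45 0 -14 0 0 0 0; -60 0 -20 0 0 0 0; -75 0 -28 0 0 0 0; -85 0 -45 0 0 0 0; -85 0 -75 0 0 0 0; -85 0 -110 0 0 0 0; -85 0 -110 0 0 0 0; -85 0 -110 0 0 0 0"}}

```text
time: 13.25
ee_pos: [0.397, -0.0796, 0.1219]
tcp_rot: [180.0, -15.1, -3.3]
wrist_force: [-0.2, -0.9, -0.2]
opening: -0.0001
grasp_force: 0.0
```

```bash
python3 - <<'E'
from h import *
import cv2
o=bot.get_obs(); print(o['time'],o['ee_pos'],o['tcp_rot'],o['wrist_force'])
s=bot.camera('scene');c=bot.camera('top')
a=cv2.resize(s['img'][110:260,190:290],(400,600),interpolation=cv2.INTER_CUBIC);b=cv2.resize(c['img'][170:320,310:410],(400,600),interpolation=cv2.INTER_CUBIC)
b=cv2.resize(c['img'][220:370,290:390],(400,600),interpolation=cv2.INTER_CUBIC)
cv2.imwrite('pics/c6.png',np.hstack([a,b])[:,:,::-1])
E
```

```text
13.25 [ 0.39698527 -0.0796373   0.12189585] [179.98058546 -15.05798697  -3.28236464] [-0.15944623 -0.90528208 -0.17124676]
```

View pics/c6.png

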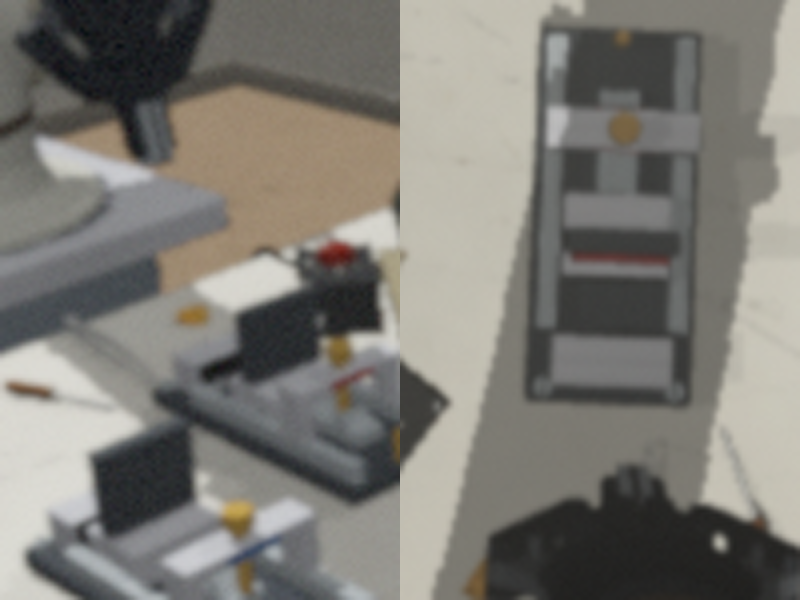

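The red strip now sits at crop row 259, against 302 when shut. That is about 22 mm of travel, so the slide is caught half-way on the latch. The blue vise is unchanged and the gripper is clear.

```bash
python3 -c "
from workcell import bot
print(bot.job_done())"
```

```text
the job is handed in; nothing more can be done
None
```

I pushed the red slide back to its stop (wrist force about 31 N at most, against the 90 N limit) and let it go. It came back about half-way, to about 22 mm by the camera, and caught on its latch. The blue vise still looks shut, the gripper is clear, and the job is handed in at about 13 s.

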